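# Slide the grooved plate home in the grinding fixture and snap the lock over

### The job

Push the grooved aluminium plate along its guide rails until it is fully home against the fixture's stop, then throw the red-handled lever over its centre so that it snaps shut and its tooth drops into the plate's groove. Push gently, never ramming the plate, stop or lever (stay under about 25 N), and do not shift the fixture's neighbours on the bench.

Things in the scene. Friction and masses are not known exactly. Their poses are not given: they have to be found in the camera images.
- base: dark steel base plate of the fixture, 260 x 130 x 12 mm, screwed down; origin: centre of its underside, z up, +x is the way the plate slides home. Two guide rails (tops 18 mm above the bench) run from x = -40 to +26 mm beside a 42 mm channel centred on y = 0. A blue head with stop and lock lever stands on its +x half, set anew for each job: its place is not measured
- stop_zone (a point): fixed point on the base's top, at x = +50, y = 0 mm of the base: middle of the range where the stop face can be. The true stop face (upright, facing the base's -x, 70 mm wide, 16 mm high from the base's top) is up to 15 mm either side of it along x and must be felt or seen. The lever's pivot axis is parallel to y, 20 mm beyond the true stop face, 34 mm above the bench
- plate_center (a point): centre (half-way up) of the loose grooved aluminium plate, 110 x 40 x 16 mm, 0.25 to 0.5 kg, on the base's top in the channel, long axis along base x. Home: its +x end touches the stop face; it starts 20 to 70 mm short. Push its -x end, which stays outside the rails; sliding takes 1 to 6 N. Cross groove in its top, 11 wide, 10 deep, centred 20 mm from here towards the stop
- handle_zone (a point): fixed point where the centre of the lever's red bar lies when open, for the middle head setting (x = +113, y = 0 mm of the base, 113 mm high); the true bar is up to 15 mm either side along base x. Bar: 64 mm long along base y, 18 mm thick, 90 mm from the pivot axis. Push it towards base -x from its +x side; it rises to 124 mm at mid-swing. Gap beneath it: 80 mm or more at its ends
- lock (a joint): lock lever angle (rad): 0 open, handle leaning 0.5 rad towards base +x; 0.5 upright; 1.0 shut, leaning 0.5 towards -x, tooth down in the groove. A spring drives it from 0.5 to either end: the bar resists with 5 to 8 N at first, less near 0.5, then snaps on by itself. The tooth enters the groove only with the plate within about 3 mm of home; else it lands on the plate and sticks near 0.84
- spare: a spare grooved plate of brass colour, 110 x 40 x 16 mm, lying on the bench beside the fixture; not to be used or shifted; origin at the centre of its underside
- wrench: a steel wrench lying on the bench beside the fixture, leave it alone; origin near its middle
- hammer: a hammer lying on the bench on the robot's right, leave it alone
- tin: an open steel tin, 80 mm across and 100 mm high, on the robot's left, leave it alone; origin at the centre of its underside
- disc: a black grinding disc, 115 mm across and 6 mm thick, lying on the robot's left, leave it alone; origin at the centre of its underside
- oil: a yellow bottle, 56 mm across and 150 mm high, at the back right, leave it alone; origin at the centre of its underside

How it is judged:
On the way:
1. the plate has been slid well in under the open lock (x of plate_center in the frame of base above -0.0245 m and value of joint lock below 0.4 rad), for 0.2 s.
At the end, for the whole second after the job is handed in: the lever is fully over and shut (above 0.94 rad: over the plate, only with the tooth down in its groove, so the plate is home to about 3 mm), and the plate lies flat (0.05 rad, 2.5 mm) at rest in its channel, within 4 mm of its centre line, its centre beyond x = -24.5 mm of the base (value of joint lock above 0.94 rad and x of plate_center in the frame of base above -0.0245 m and z of plate_center in the frame of base between 0.0175 and 0.0225 m and y of plate_center in the frame of base between -0.004 and 0.004 m and angle between plate_center's own z axis and vertical below 0.05 rad and linear speed of plate below 0.01 m/s); the robot touches nothing.
It fails at once if the plate is pushed with more than 25 N (contact force between any of the fingers, the arm and plate above 25 N).
It fails at once if the fixture, its head or its lever is pushed with more than 25 N (contact force between any of the fingers, the arm and base above 25 N).
It fails at once if a neighbour on the bench is shifted by more than 20 mm (distance of any of spare, wrench, hammer, tin, disc, oil from where it was at the start of the episode above 0.02 m).
It also fails if it takes over 64 s, if anything falls off the work surface, if the arm or the gripper's body presses on something with over 40 N, if the wrist force passes 120 N, or if a joint passes its speed limit or range.

### The arm

A 6-joint arm with a two-finger parallel gripper is mounted at the origin on the work surface. World frame = base frame: x ahead of the robot, y to its left, z up, the work surface at z = 0. Lengths are in m, angles in rad, forces in N, time in s.
With the tool pointing down it reaches from about 0.275 to 1 m from the base axis. Payload 8.4 kg.
Tool frame: the origin (TCP) lies on the centre line of the jaws, within the pads' length; the fingertips stand 17 mm ahead of it and the grasp point (between the pads) lies 2 mm behind it (bot.tcp_to_tips is the y of the fingertips in the tool frame, in m); y points along the fingers, z is the direction in which the jaws open and shut, and the axes are right-handed (so a half turn about y gives the same grasp; the last joint's range is limited). The gripper opens to 85 mm and grips with 20 to 120 N. Pads are 22 mm wide; open, the fingers measure 114 mm over their backs; the gripper's body (76 mm by 85 mm) begins 54 mm behind the grasp point. The pads swing forward as they close: fully open they stand 13 mm farther back than shut.
Start: joints at [1.224, 0.353, 1.633, -0, 1.155, -0.002], TCP at [0.211, 0.588, 0.248] pointing down, gripper open.
Joint ranges: [-2.63, 2.63], [-0.92, 2.1], [0.06, 2.66], [-1.3, 4.44], [0, 2.69], [-3.02, 3.02]. Speed limits (rad/s): [2.22, 2.22, 2.79, 3.14, 3.14, 3.14].

### API

Orientations are given as a unit quaternion [x, y, z, w].
In Python, from workcell import bot, hand, kinematics, get_obs, vision, hand_in gives the robot as it stands. The module is installed in compiled form; this text tells all that it offers. Calls block until the motion is done:
- bot.reach(position, orientation): joint-space move of the TCP to a pose.
- bot.servo_line(position, ori=None, velocity=0.15): straight line of the TCP; ori=None keeps the orientation; velocity is the mean speed in m/s.
- bot.goto_joints(angles): joint-space move.
- hand.move_gripper(opening, strength=None): finger opening in m; strength is the grip in N (None keeps the last); returns when the fingers have stopped.
- bot.dwell(seconds).
- kinematics.solve_ik(position, orientation): joint angles nearest the present ones, or None.
- get_obs(): the state.
- vision.read_camera(name): name is "scene" or "side" or "wrist"; returns a dict with "frame" (480x640x3 uint8, red, green, blue), "intrinsics" (3x3 intrinsics, pixels), "view" (4x4, takes a point from world to camera coordinates). Camera axes: x right, y down, z forward; pixel columns grow to the right and rows downward; lengths in m; the calibration is good to about 2 mm. A picture is of the moment at which its call begins. There is no depth.
A pose or a line that the arm cannot do raises bot.IKError and nothing moves.
- hand_in(): hands the job in, once; it reports no verdict.
The state is a dict: "time_s": time; "joint_pos": joint angles; "joint_vel": joint speeds; "joint_efforts": joint torques, N m; "position": TCP position; "orientation": TCP orientation; "wrist_force": force on the tool from outside, world axes, zero at the start; "ft_torque": the same for the moment, N m; "gripper_width": finger opening in m.
Only numpy, scipy, OpenCV 4.12 (cv2) and the standard library are available. Lean on these libraries where they do the work, as an engineer would, in place of code of your own. Each camera call takes 0.05 s, during which the arm holds its last target. There are 200 camera calls.

## Working session

There is one attempt and no reset: what is moved stays moved. The work goes in short steps, each a Python script; the robot and the scene stay as the last script left them, time stands still between calls to the robot, and variables do not carry over. Pictures are saved under pics/ and viewed, about 8 in all and at most 12, crops included, and the job is handed in when it is done.

```bash
mkdir -p pics && python3 - <<'E'
from workcell import bot,vision,get_obs
import cv2,numpy as np
for n in("scene","side"):
    r=vision.read_camera(n); cv2.imwrite(f"pics/{n}0.png",r["frame"][:,:,::-1]); np.savez(f"{n}0.npz",K=r["intrinsics"],V=r["view"]); print(n,r["intrinsics"].round(1).tolist(),r["view"].round(3).tolist())
o=get_obs();print(o["position"],o["orientation"],o["time_s"],o["wrist_force"],bot.tcp_to_tips)
E
```

```text
scene [[522.0, 0.0, 314.3], [0.0, 522.0, 245.5], [0.0, 0.0, 1.0]] [[-0.572, 0.82, -0.009, 0.296], [0.648, 0.445, -0.619, -0.293], [-0.504, -0.36, -0.786, 1.753], [0.0, 0.0, 0.0, 1.0]]
side [[459.1, 0.0, 318.9], [0.0, 459.1, 243.0], [0.0, 0.0, 1.0]] [[0.926, -0.378, -0.001, -0.49], [-0.23, -0.561, -0.795, 0.223], [0.3, 0.736, -0.606, 0.895], [0.0, 0.0, 0.0, 1.0]]
[0.21109807 0.58783607 0.24765595] [ 0.69706042 -0.12137923  0.12121214 -0.69619068] 0.1 [-0.70708921 -0.72835947  0.2883209 ] 0.017
```

View pics/scene0.png

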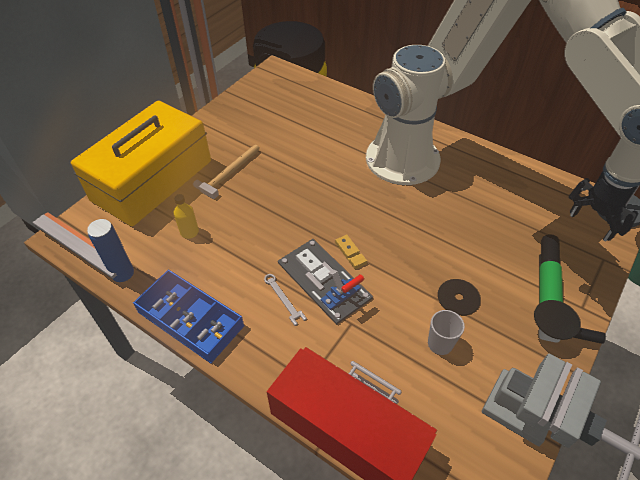

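View pics/side0.png

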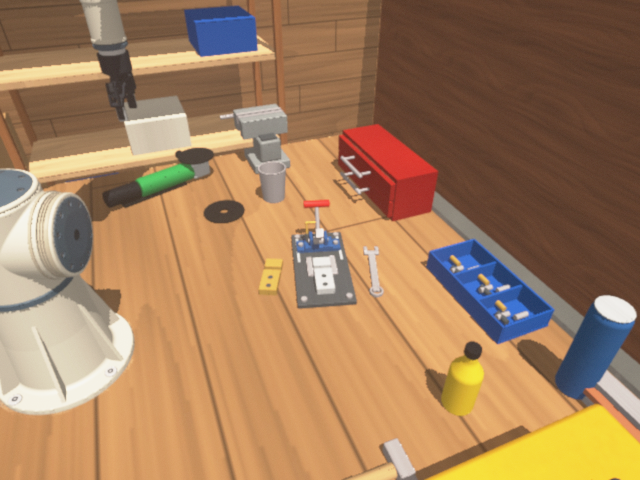

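The scene view shows the fixture at about (325,280) with the red bar at (352,284). In the side view the fixture is at about (323,268) and the bar at (317,204). I'll enlarge both.

```bash
python3 - <<'E'
import cv2,numpy as np
a=cv2.imread("pics/scene0.png")[230:330,270:380];b=cv2.imread("pics/side0.png")[195:310,285:360]
cv2.imwrite("pics/c1.png",cv2.resize(a,None,fx=6,fy=6,interpolation=cv2.INTER_CUBIC))
cv2.imwrite("pics/c2.png",cv2.resize(b,None,fx=5,fy=5,interpolation=cv2.INTER_CUBIC))
E
```

```text
(no output)
```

View pics/c1.png

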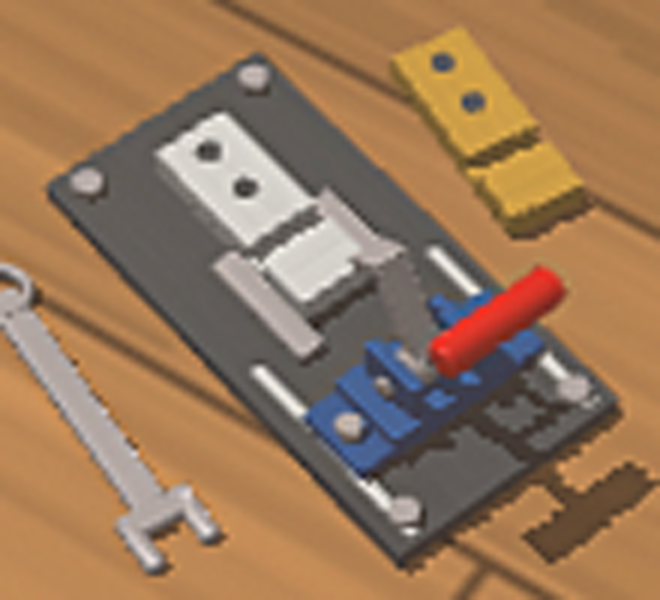

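View pics/c2.png

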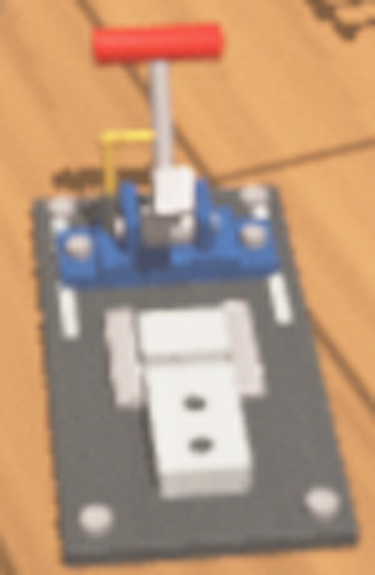

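```bash
cat >geo.py <<'E'
import numpy as np
from scipy.optimize import least_squares
C={n:np.load(f"{n}0.npz") for n in("scene","side")}
def px(n,u,s,o): return (np.array(u,float)+.5)/s+o-.5
S=lambda *u:[px("scene",p,6,(270,230)) for p in u]
D=lambda *u:[px("side",p,5,(285,195)) for p in u]
def proj(n,P):
    V,K=C[n]["V"],C[n]["K"];q=P@V[:3,:3].T+V[:3,3];q=q@K.T;return q[:,:2]/q[:,2:]
def onz(n,p,z):
    V,K=C[n]["V"],C[n]["K"];R=V[:3,:3];c=-R.T@V[:3,3];d=R.T@np.linalg.solve(K,[*p,1]);return c+d*(z-c[2])/d[2]
def T(b,P):
    c,s=np.cos(b[2]),np.sin(b[2]);P=np.atleast_2d(P);return np.c_[b[0]+c*P[:,0]-s*P[:,1],b[1]+s*P[:,0]+c*P[:,1],P[:,2]]
def inv(b,p):
    c,s=np.cos(b[2]),np.sin(b[2]);d=np.array(p[:2])-b[:2];return np.array([c*d[0]+s*d[1],-s*d[0]+c*d[1],p[2]])
E
python3 - <<'E'
from geo import *
P=np.array([(-.13,.065,.012),(-.13,-.065,.012),(.13,-.065,.012),(.13,.065,.012)])
s=np.array(S((262,57),(50,190),(402,565),(618,405)));d=np.array(D((65,555),(357,537),(275,188),(37,200)))
# offsets per camera (2 mm calibration) not modelled
f=lambda b:np.r_[(proj("scene",T(b,P))-s).ravel(),(proj("side",T(b,P))-d).ravel()]
r=least_squares(f,[.55,.05,1.4]);b=r.x;print("base",b,"res",r.fun.round(1));np.save("base.npy",b)
for n,p,q in(("scene",P,s),("side",P,d)):
    print(n,[inv(b,onz(n,x,.012)).round(4).tolist() for x in q])
def show(k,n,ps,z): print(k,n,[(inv(b,onz(n,p,z))*1000).round(1).tolist()[:2] for p in ps])
show("plate","scene",S((158,152),(222,112),(308,302),(360,262)),.028)
show("plate","side",D((160,487),(250,485),(138,312),(228,310)),.028)
show("bar","scene",S((447,360),(550,283)),.113);show("bar","side",D((97,45),(220,40)),.113)
show("bluefoot","scene",S((310,410)),.012);show("bluefoot","side",D((62,282),(278,270)),.012)
for q in [((447,360),(220,40)),((550,283),(97,45))]:
    a,c=S(q[0])[0],D(q[1])[0]
    g=least_squares(lambda X:np.r_[proj("scene",X[None])[0]-a,proj("side",X[None])[0]-c],[.6,.1,.1])
    print("bar tri",g.x,inv(b,g.x),g.fun.round(2))
E
```

```text
base [0.55950372 0.06044022 1.27948364] res [-0.3 -1.5 -1.  -1.3 -0.8 -1.   0.4 -0.9 -0.5 -1.3  0.7 -1.8  1.1 -1.4
 -0.7 -1. ]
scene [[-0.125, 0.0623, 0.012], [-0.1245, -0.0655, 0.012], [0.1335, -0.0654, 0.012], [0.1315, 0.0622, 0.012]]
side [[-0.1339, 0.0642, 0.012], [-0.1353, -0.0627, 0.012], [0.1239, -0.0612, 0.012], [0.1256, 0.0634, 0.012]]
plate scene [[-100.5, -19.1], [-100.4, 18.9], [9.9, -17.7], [7.6, 14.6]]
plate side [[-112.5, 21.1], [-115.1, -18.1], [8.7, 20.4], [6.0, -22.5]]
bar scene [[113.8, -27.8], [111.5, 31.0]]
bar side [[113.1, 30.8], [111.7, -29.7]]
bluefoot scene [[47.4, -46.8]]
bluefoot side [[55.6, 54.4], [54.7, -53.5]]
bar tri [0.61966396 0.16078164 0.11246105] [ 0.11339241 -0.0288065   0.11246105] [-0.42  0.21 -0.44 -0.16]
bar tri [0.56214292 0.17644538 0.1137305 ] [0.11187559 0.03078982 0.1137305 ] [ 0.04 -0.02  0.04  0.02]
```

The fits agree: base at (0.560, 0.060) with yaw 1.279, plate end at about +8 mm, and bar at about x=+113, so the stop should be near +50. Next I move in, descend behind the plate and probe for contact.

```bash
cat >h.py <<'E'
from geo import *
from workcell import bot,hand,kinematics,get_obs,vision
from scipy.spatial.transform import Rotation as Ro
b=np.load("base.npy");ex=np.array([np.cos(b[2]),np.sin(b[2]),0]);ey=np.array([-ex[1],ex[0],0]);yt=np.array([0,0,-1.])
def ori(s): z=s*ey;return Ro.from_matrix(np.c_[np.cross(yt,z),yt,z]).as_quat()
W=lambda x,y,z:T(b,[x,y,z])[0]
def F(f0=0): return np.array(get_obs()["wrist_force"])-f0
def push(x,xend,z,f0,step,lim,v,sgn=1,y=0):
    """step along sgn*base x until the resisting force passes lim"""
    log=[]
    while (xend-x)*sgn>1e-6:
        x+=sgn*step;bot.servo_line(W(x,y,z),velocity=v)
        o=get_obs();f=np.array(o["wrist_force"])-f0;log.append((round(x*1e3,1),round(inv(b,o["position"])[0]*1e3,1),round(-sgn*f@ex,1),round(f[2],1)))
        if log[-1][2]>lim: break
    return x,log
E
python3 - <<'E'
from h import *
o=get_obs();j0=np.array(o["joint_pos"])
best=None
for s in(1,-1):
    js=[kinematics.solve_ik(W(x,0,z),ori(s)) for x,z in((-.14,.2),(-.14,.036),(.15,.12))]
    print(s,[None if j is None else np.round(j,2).tolist() for j in js])
    if all(j is not None for j in js):
        m=max(abs(j[5]) for j in js)
        if best is None or m<best[0]: best=(m,s)
s=best[1];print(s)
np.save("s.npy",s)
hand.move_gripper(0.0)
bot.reach(W(-.145,0,.22),ori(s))
f0=F();print(get_obs()["time_s"],f0)
bot.servo_line(W(-.145,0,.06),velocity=.15)
bot.servo_line(W(-.145,0,.037),velocity=.05)
bot.dwell(.2);f0=F();np.save("f0.npy",f0);o=get_obs();print(o["time_s"],f0,inv(b,o["position"]),o["gripper_width"])
r=vision.read_camera("scene");a=r["frame"][210:330,260:400,::-1]
r=vision.read_camera("side");c=r["frame"][200:330,280:380,::-1]
A=np.zeros((520,960,3),np.uint8);A[:480,:560]=cv2.resize(a,None,fx=4,fy=4) if 0 else __import__("cv2").resize(a,None,fx=4,fy=4)
import cv2;A[:520,560:]=cv2.resize(np.ascontiguousarray(c),None,fx=4,fy=4)
cv2.imwrite("pics/m1.png",cv2.resize(A,(800,433)))
E
```

```text
1 [[-0.14, 0.25, 1.89, -0.0, 0.99, -2.99], [-0.14, 0.5, 1.99, -0.0, 0.65, -2.99], [0.32, 0.51, 1.71, -0.0, 0.92, -2.53]]
-1 [[-0.14, 0.25, 1.89, -0.0, 0.99, 0.15], [-0.14, 0.5, 1.99, -0.0, 0.65, 0.15], [0.32, 0.51, 1.71, -0.0, 0.92, 0.62]]
-1
3.4667 [-1.08620798  1.03825301 -0.58662702]
5.4917 [ 0.53573013 -1.18316336  0.43766523] [-0.14495468 -0.00018801  0.03720839] -0.0001408172782787131
```

View pics/m1.png

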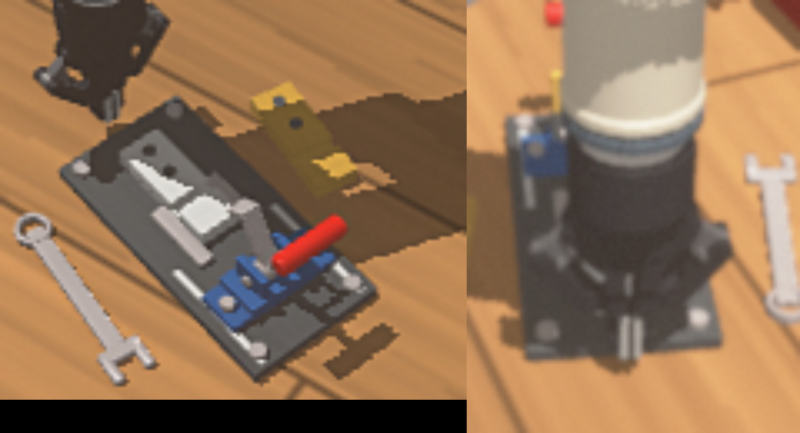

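The closed fingers are centred behind the plate, just off the base's -x edge. I'll push with a force limit.

```bash
python3 - <<'E'
from h import *
f0=np.load("f0.npy")
x,l=push(-.145,-.085,.037,f0,.003,8.5,.04);print(l[::2],l[-1],get_obs()["time_s"])
x,l=push(x,-.045,.037,f0,.001,9.5,.02);print(l,get_obs()["time_s"])
bot.dwell(.3);print(F(f0)@ex, x)
np.save("x.npy",x)
E
```

```text
[(-142.0, np.float64(-141.8), np.float64(-1.0), np.float64(-1.2)), (-136.0, np.float64(-135.8), np.float64(-1.5), np.float64(-0.3)), (-130.0, np.float64(-129.8), np.float64(-1.2), np.float64(-0.4)), (-124.0, np.float64(-123.8), np.float64(-1.0), np.float64(-1.5)), (-118.0, np.float64(-117.8), np.float64(-0.6), np.float64(-0.3)), (-112.0, np.float64(-111.8), np.float64(-0.9), np.float64(-0.0)), (-106.0, np.float64(-105.8), np.float64(-0.8), np.float64(-0.2)), (-100.0, np.float64(-99.8), np.float64(-0.5), np.float64(-0.4)), (-94.0, np.float64(-93.8), np.float64(-1.1), np.float64(0.7)), (-88.0, np.float64(-87.8), np.float64(-1.2), np.float64(0.7))] (-85.0, np.float64(-84.8), np.float64(-0.8), np.float64(-0.8)) 10.5917
[(-84.0, np.float64(-83.9), np.float64(-0.7), np.float64(-0.1)), (-83.0, np.float64(-83.0), np.float64(0.4), np.float64(-0.9)), (-82.0, np.float64(-81.9), np.float64(0.3), np.float64(-0.3)), (-81.0, np.float64(-80.9), np.float64(-0.8), np.float64(0.2)), (-80.0, np.float64(-79.9), np.float64(-0.4), np.float64(0.0)), (-79.0, np.float64(-78.9), np.float64(0.3), np.float64(0.2)), (-78.0, np.float64(-77.9), np.float64(0.6), np.float64(-0.2)), (-77.0, np.float64(-76.9), np.float64(-0.6), np.float64(0.1)), (-76.0, np.float64(-75.9), np.float64(-0.1), np.float64(-0.8)), (-75.0, np.float64(-74.9), np.float64(0.5), np.float64(-0.6)), (-74.0, np.float64(-73.9), np.float64(0.1), np.float64(-0.7)), (-73.0, np.float64(-72.9), np.float64(0.1), np.float64(-0.4)), (-72.0, np.float64(-72.2), np.float64(2.9), np.float64(-0.3)), (-71.0, np.float64(-72.0), np.float64(9.4), np.float64(1.8)), (-70.0, np.float64(-71.9), np.float64(15.1), np.float64(2.5))] 14.3417
-16.009016519025575 -0.06999999999999992
```

Rigid contact at TCP -72 mm puts the plate's +x end at about +49, which matches the expected stop. I'll relax, lift off and look.

```bash
python3 - <<'E'
from h import *
import cv2
f0=np.load("f0.npy")
bot.servo_line(W(-.085,0,.037),velocity=.1)
print("free",F(f0)@ex)
bot.servo_line(W(-.095,0,.20),velocity=.25)
bot.servo_line(W(-.14,0,.22),velocity=.25)
print(get_obs()["time_s"])
a=vision.read_camera("scene")["frame"][225:335,265:385,::-1]
cv2.imwrite("pics/m2.png",cv2.resize(np.ascontiguousarray(a),None,fx=5,fy=5,interpolation=cv2.INTER_CUBIC))
E
```

```text
free 1.4821468301243799
16.0917
```

View pics/m2.png

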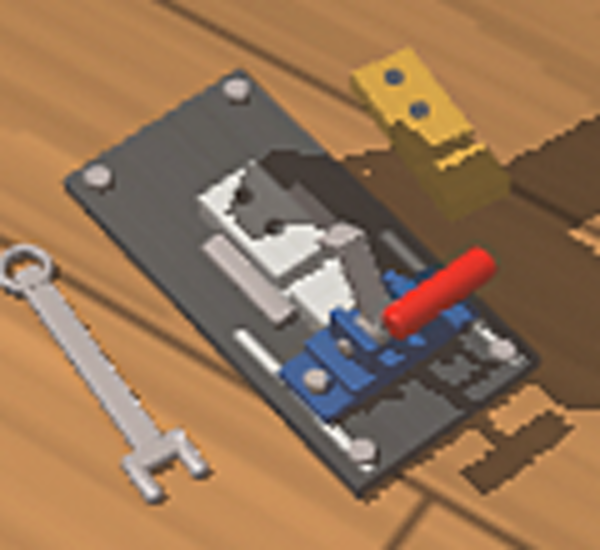

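The plate's +x end now sits against the blue head, with its -x end at about (225,175). Now the lever.

```bash
python3 - <<'E'
from h import *
import cv2
bot.servo_line(W(.168,0,.22),velocity=.2)
bot.servo_line(W(.168,0,.121),velocity=.15)
bot.dwell(.2);f0=F();print(f0,get_obs()["time_s"])
x,l=push(.168,.144,.121,f0,.006,6,.05,sgn=-1)
x2,l2=push(x,.074,.121,f0,.002,14,.03,sgn=-1)
print([tuple(map(float,t)) for t in l+l2],get_obs()["time_s"])
E
```

```text
[ 0.04254951  0.5627036  -0.67132805] 18.8417
[(162.0, 161.6, -1.4, 0.5), (156.0, 155.6, -0.6, 0.9), (150.0, 149.6, -0.6, 0.7), (144.0, 143.6, -1.0, 0.6), (142.0, 142.0, -0.7, -0.1), (140.0, 139.9, -0.5, 0.7), (138.0, 137.9, -0.6, 0.5), (136.0, 135.9, -0.4, 0.2), (134.0, 133.9, -0.6, -0.1), (132.0, 131.9, -0.8, 1.4), (130.0, 131.2, 5.9, 0.5), (128.0, 129.9, 8.1, 4.2), (126.0, 128.3, 9.3, 5.7), (124.0, 126.3, 8.1, 6.3), (122.0, 124.3, 8.9, 7.1), (120.0, 122.0, 6.5, 5.5), (118.0, 119.8, 6.1, 5.5), (116.0, 117.6, 5.0, 4.4), (114.0, 115.2, 4.6, 3.3), (112.0, 112.6, 3.6, 3.5), (110.0, 110.0, 2.7, 4.4), (108.0, 107.7, 2.4, 2.3), (106.0, 105.6, 2.4, 1.9), (104.0, 103.7, 1.8, 2.0), (102.0, 101.7, 0.1, 1.0), (100.0, 99.7, 0.4, 0.4), (98.0, 97.8, 0.1, 0.9), (96.0, 95.8, -0.1, 1.0), (94.0, 93.8, 0.3, 0.9), (92.0, 91.8, -0.4, 0.4), (90.0, 89.8, -1.4, 0.9), (88.0, 87.9, -0.4, 0.6), (86.0, 85.9, -0.6, 1.1), (84.0, 83.9, -1.2, 0.5), (82.0, 81.9, -1.0, 0.7), (80.0, 79.9, 0.8, 0.2), (78.0, 77.8, -0.6, 0.9), (76.0, 75.9, -1.1, 0.3), (74.0, 73.9, -0.3, -0.0)] 28.6583
```

The resistance rose to about 9 N and fell to zero by x≈102, so it went over centre. I'll back off, retreat and look.

```bash
python3 - <<'E'
from h import *
import cv2
bot.servo_line(W(.14,0,.121),velocity=.15)
bot.servo_line(W(.17,0,.25),velocity=.2)
bot.reach([.25,.5,.3],ori(-1))
bot.dwell(.3);print(get_obs()["time_s"])
A=np.zeros((550,800,3),np.uint8)
a=vision.read_camera("scene")["frame"][230:340,270:360,::-1];c=vision.read_camera("side")["frame"][205:315,285:355,::-1]
A[:,:450]=cv2.resize(np.ascontiguousarray(a),(450,550),interpolation=cv2.INTER_CUBIC);A[:,450:]=cv2.resize(np.ascontiguousarray(c),(350,550),interpolation=cv2.INTER_CUBIC)
cv2.imwrite("pics/m3.png",A)
E
```

```text
32.025
```

View pics/m3.png

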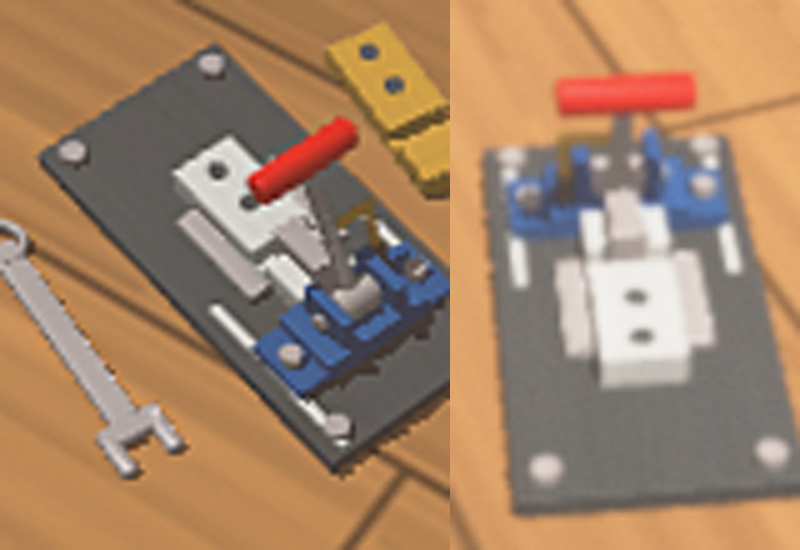

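Both views show the lever over the plate with the tooth at the groove. Bar ends are at (260,190) and (346,135) in the scene view, and (562,95) and (690,92) in the side view. I'll triangulate to tell 1.0 rad from 0.84.

```bash
python3 - <<'E'
from geo import *
b=np.load("base.npy")
for q in [((258,191),(692-450,92)),((348,134),(559-450,96))]:
    a=px("",q[0],5,(270,230));c=px("",q[1],5,(285,205))
    g=least_squares(lambda X:np.r_[proj("scene",X[None])[0]-a,proj("side",X[None])[0]-c],[.6,.1,.1])
    p=inv(b,g.x);print(p.round(4),g.fun.round(2),"angle",.5-np.arctan2(p[0]-.070,p[2]-.034))
E
```

```text
[ 0.0257 -0.03    0.1116] [-0.1   0.05 -0.1  -0.03] angle 1.0188079112929453
[0.027  0.0307 0.1121] [ 0.34 -0.18  0.32  0.12] angle 1.0026510313325736
```

The lever angle comes out at about 1.01 rad, so it is fully shut. Handing in.

```bash
python3 -c "
from workcell import hand_in,get_obs
print(get_obs()['time_s'],get_obs()['wrist_force']);hand_in()"
```

```text
32.125 [-0.27969526  0.20426053  0.24545961]
the job is handed in; nothing more can be done
```

I pushed the plate home against the stop and threw the lever shut, then handed the job in at 32 s. `hand_in()` gives no verdict, so this rests on my own checks.

- **Plate:** the stop was felt with the plate's +x end at about x = +49 mm. I pushed with the fingers shut. The push force rose to about 16 N there against my 9.5 N stopping limit, still under the 25 N limit.
- **Lever:** the bar resisted with about 9 N at first, then snapped over by itself. Triangulating the bar ends gave about 1.00–1.02 rad, consistent with shut at 1.0 and clearly past the 0.84 where it would stick on the plate.
- **Robot:** the arm was clear of everything, with the wrist force near zero.
- **Neighbours:** the wrench and spare looked unmoved in the last picture. I did not look at the hammer, tin, disc or oil again, but the arm never went down near them.
- **Disagreement:** the two cameras disagreed by up to about 10 mm along base x on fixture and plate points. I therefore found the stop by force, not by sight.

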